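Tilt-check sealed battery modules and slide out the rattlers

ROBOT

A 6-joint arm with a two-finger parallel gripper is mounted at the origin on the work surface. World frame = base frame: x ahead of the robot, y to its left, z up, the work surface at z = 0. Lengths are in m, angles in rad, forces in N, time in s.
With the tool pointing down it reaches from about 0.275 to 0.725 m from the base axis. Payload 15.9 kg.
Tool frame: the origin (TCP) lies midway between the tips of the shut fingers; the grasp point (between the pads) lies 19 mm behind it; z points along the fingers, x is the direction in which the jaws open and shut, and the axes are right-handed (so a half turn about z gives the same grasp; the last joint's range is limited). The gripper opens to 85 mm and grips with 20 to 120 N. Pads are 22 mm wide; open, the fingers measure 114 mm over their backs; the gripper's body (76 mm by 85 mm) begins 54 mm behind the grasp point. The pads swing forward as they close: fully open they stand 13 mm farther back than shut.
Start: joints at [1.298, 0.213, -0.034, 1.323, 0, 1.571], TCP at [0.135, 0.481, 0.231] pointing down, gripper open.
Joint ranges: [-2.98, 2.98], [-0.74, 1.72], [-1.14, 1.35], [-2.1, 2.04], [-1.57, 1.44], [-3.14, 3.14]. Speed limits (rad/s): [1.89, 1.89, 2.39, 2.57, 3.14, 3.14].

INTERFACE

Orientations are given as a rotation vector (axis times angle).
In Python, from plant import bot gives the robot as it stands. The module is installed in compiled form; this text tells all that it offers.
- The arm moves only by the tool jog_arm, never from a script. Its argument "steps" is a list of rows, each a list of 2 entries, a list of its own where there are three numbers: the shift along the tool's x, y, z in cm, then the turn, a rotation vector about the tool's x, y, z in rad. In form: [[[tx, ty, tz], [wx, wy, wz]], ...]. A call has 1 to 20 rows; each row shifts and turns the commanded pose from where the row before left it, along the tool's axes as they then stand; what a row does not reach is not made up. A row lasts 1/12 s, in which the tool goes at most 41.7 mm and 7.16 degrees, less where a joint would pass 70% of its speed; a pose out of reach is approached as far as the arm can. A call is refused whole if a number of a shift passes 4.17 or a number of a turn 0.125, either way. A call with a gripper value outside its range is refused whole. "claw" is the closure, from -1 (fully open) to 1 (shut), so that 0 is half open, set as the call begins (left out, the last holds). The fingers move at their own pace and stop on an object; the grip force is fixed at half the most. Time passes only in rows, so rows that do not move let the fingers close. It gives the time, the measured TCP pose, the force and the opening at its end, in the units of the state.
- bot.read_state(): the state, without advancing time (a new reading comes with each control period).
- bot.grab_frame(name): name is "scene" or "top"; returns a dict with "frame" (480x640x3 uint8, blue, green, red), "mtx" (3x3 intrinsics, pixels), "rvec" (rotation vector, rad) and "tvec" (3), from world to camera coordinates, as OpenCV has them. Camera axes: x right, y down, z forward; pixel columns grow to the right and rows downward; lengths in m; the calibration is good to about 2 mm. A picture is of the moment at which its call begins. There is no depth.
- bot.sign_off(): hands the job in, once; it reports no verdict.
The state is a dict: "t": time; "joint_pos": joint angles; "joint_velocities": joint speeds; "tau": joint torques, N m; "tool_pos": TCP position; "tcp_rot": TCP orientation; "ft_force": force on the tool from outside, world axes, zero at the start; "torque": the same for the moment, N m; "width": finger opening in m.
Only numpy, scipy, OpenCV 4.12 (cv2) and the standard library are available. Lean on these libraries where they do the work, as an engineer would, in place of code of your own. Each camera call takes 0.05 s, during which the arm holds its last target. There are 200 camera calls.

TASK

Some of the three sealed battery modules on the rockers have a block come loose inside. Working from the left rocker to the right, press the far end of each well down (about ten degrees), hold it a moment and let it up, feeling whether something inside shifts. After checking all three, slide every loose one, without lifting it, off the far end of its rocker until it lies flat and wholly in the rework tray; leave the sound ones in place on their rockers, and do not knock over the cell that stands in the tray.

Things in the scene. Friction and masses are not known exactly. Their poses are not given: they have to be found in the camera images.
- rack: Tilt-check rack, fixed, yaw varies. Origin: middle of its base's underside, at bench level; x points away from the robot along the rockers, y left, z up. In this frame three steel rockers, 210 long (x), 66 wide, lie side by side at y = +130, 0 and -130, centred on x = 0, top face at z = 60 when level. Each turns on a cross pin at x = 0, z = 46. Beyond their far ends lies the rework tray.
- tray_mid (a point): Centre of the floor of the grey rework tray, part of the rack (rack frame x = 185, y = 0, z = 36, so 24 below the level rockers). Floor 150 along x (starting 5 beyond the rockers' far ends) by 404 along y; walls 22 high on the far and outer sides, open toward the rockers. A small coil (44 wide, 14 high) and an upright cell (26 wide, 70 high) stand in it between the lanes, near y = +65 and -65.
- rocker_left_far (a point): Point on the top face of the left rocker near its far end, 90 from its pin, in the middle of 35 of bare plate: a place to press. Its z axis is the plate's normal, x runs along the rocker. A spring keeps the rocker level (about 5 N m per rad, stops at 0.21 rad either way). Guide strips 8 high, 60 apart, flank the middle 140 of the plate.
- rocker_mid_far (a point): Point on the top face of the mid rocker near its far end, 90 from its pin, in the middle of 35 of bare plate: a place to press. Its z axis is the plate's normal, x runs along the rocker. A spring keeps the rocker level (about 5 N m per rad, stops at 0.21 rad either way). Guide strips 8 high, 60 apart, flank the middle 140 of the plate.
- rocker_right_far (a point): Point on the top face of the right rocker near its far end, 90 from its pin, in the middle of 35 of bare plate: a place to press. Its z axis is the plate's normal, x runs along the rocker. A spring keeps the rocker level (about 5 N m per rad, stops at 0.21 rad either way). Guide strips 8 high, 60 apart, flank the middle 140 of the plate.
- cell_center (a point): Centre of the green cell (26 wide, 70 high) that stands upright, loose, in the tray; its z axis is its length.
- module_a_mid (a point): Centre (22 above its underside) of a sealed module: 110 long (x), 56 wide, 44 high, 0.9 kg, lengthwise on a rocker; all look alike and which are loose varies. In a loose one a 0.6 kg block slides 38 either way lengthwise once tilted over about 0.1 rad, and stays there. With the press point held 17 down a sound one pushes back with about 10 N, a loose one with 7.5 N after the shift.
- module_b_mid (a point): Centre (22 above its underside) of a sealed module: 110 long (x), 56 wide, 44 high, 0.9 kg, lengthwise on a rocker; all look alike and which are loose varies. In a loose one a 0.6 kg block slides 38 either way lengthwise once tilted over about 0.1 rad, and stays there. With the press point held 17 down a sound one pushes back with about 10 N, a loose one with 7.5 N after the shift.
- module_c_mid (a point): Centre (22 above its underside) of a sealed module: 110 long (x), 56 wide, 44 high, 0.9 kg, lengthwise on a rocker; all look alike and which are loose varies. In a loose one a 0.6 kg block slides 38 either way lengthwise once tilted over about 0.1 rad, and stays there. With the press point held 17 down a sound one pushes back with about 10 N, a loose one with 7.5 N after the shift.
Not all that is in view belongs to the job. Leave any orange or yellow look-alike of the part that bears module_b_mid alone.

How it is judged:
On the way, in this order (a step that is already met when the one before it is completed fails the run):
1. the left rocker is held at least 8 degrees down, with no module slid out yet (angle between rocker_left_far's own z axis and vertical above 0.14 rad and x of each of module_a_mid, module_b_mid, module_c_mid in the frame of rack below 0.04 m), for 0.3 s.
2. the mid rocker is held at least 8 degrees down, with no module slid out yet (angle between rocker_mid_far's own z axis and vertical above 0.14 rad and x of each of module_a_mid, module_b_mid, module_c_mid in the frame of rack below 0.04 m), for 0.3 s.
3. the right rocker is held at least 8 degrees down, with no module slid out yet (angle between rocker_right_far's own z axis and vertical above 0.14 rad and x of each of module_a_mid, module_b_mid, module_c_mid in the frame of rack below 0.04 m), for 0.3 s.
At the end, for the whole second after the job is handed in: Both loose modules lie flat (within 6 degrees) in the tray, wholly off their rockers, centres 155 to 215 mm beyond the pins; the sound one is within 12 mm of its start and all rockers rest level within 0.03 rad (a loose module, once tilted, would hold its rocker off level) (((distance of module_a_mid from where it was at the start of the episode below 0.012 m and angle between each of module_a_mid, module_b_mid, module_c_mid's own z axis and vertical below 0.1 rad and x of module_b_mid in the frame of rack between 0.155 and 0.215 m and y of module_b_mid in the frame of rack between -0.18 and 0.18 m and height (world z) of each of module_b_mid, module_c_mid below 0.066 m and x of module_c_mid in the frame of rack between 0.155 and 0.215 m and y of module_c_mid in the frame of rack between -0.18 and 0.18 m) or (distance of module_b_mid from where it was at the start of the episode below 0.012 m and angle between each of module_b_mid, module_a_mid, module_c_mid's own z axis and vertical below 0.1 rad and x of module_a_mid in the frame of rack between 0.155 and 0.215 m and y of module_a_mid in the frame of rack between -0.18 and 0.18 m and height (world z) of each of module_a_mid, module_c_mid below 0.066 m and x of module_c_mid in the frame of rack between 0.155 and 0.215 m and y of module_c_mid in the frame of rack between -0.18 and 0.18 m) or (distance of module_c_mid from where it was at the start of the episode below 0.012 m and angle between each of module_c_mid, module_a_mid, module_b_mid's own z axis and vertical below 0.1 rad and x of module_a_mid in the frame of rack between 0.155 and 0.215 m and y of module_a_mid in the frame of rack between -0.18 and 0.18 m and height (world z) of each of module_a_mid, module_b_mid below 0.066 m and x of module_b_mid in the frame of rack between 0.155 and 0.215 m and y of module_b_mid in the frame of rack between -0.18 and 0.18 m)) and angle between each of rocker_left_far, rocker_mid_far, rocker_right_far's own z axis and vertical below 0.03 rad); the robot touches nothing.
It fails at once if a module is lifted off its rocker or turned over (height (world z) of any of module_a_mid, module_b_mid, module_c_mid above 0.11 m or angle between any of module_a_mid, module_b_mid, module_c_mid's own z axis and vertical above 0.7 rad).
It fails at once if the cell standing in the tray is knocked over (angle between cell_center's own z axis and vertical above 0.5 rad).
It also fails if it takes over 67 s, if anything falls off the work surface, if the arm or the gripper's body presses on something with over 40 N, if the wrist force passes 120 N, or if a joint passes its speed limit or range.

## Working session

There is one attempt and no reset: what is moved stays moved. The work goes in short steps, Python scripts to look and compute and a tool call to move; the robot and the scene stay as the last step left them, time stands still between calls to the robot, and variables do not carry over. Pictures are saved under pics/ and viewed, about 8 in all and at most 12, crops included, and the job is handed in when it is done.

Besides the shell and the picture viewer there is one more tool, called after "Emit:" as a command line: name --argument value ..., lists and objects as JSON in quotes. jog_arm: Moves the arm, as the interface text tells. Its arguments: {"type":"object","properties":{"steps":{"type":"array","items":{"type":"array"}},"claw":{"type":"number"}},"required":["steps"]}

```bash
mkdir -p pics; cat > h.py <<'E'
import numpy as np,cv2
from plant import bot
def cast(f,u,v,z):
    R=cv2.Rodrigues(np.array(f["rvec"],float))[0];t=np.array(f["tvec"],float).ravel()
    d=R.T@np.linalg.inv(f["mtx"])@np.array([u,v,1.]);c=-R.T@t
    return c+d*(z-c[2])/d[2]
def proj(f,p):
    return cv2.projectPoints(np.array(p,float).reshape(-1,1,3),np.array(f["rvec"],float),np.array(f["tvec"],float),np.array(f["mtx"],float),None)[0].reshape(-1,2)
E
python3 - <<'E'
from h import *
import pickle
for n in("scene","top"):
    f=bot.grab_frame(n);cv2.imwrite(f"pics/{n}0.png",f["frame"]);pickle.dump(f,open(n+"0.pkl","wb"))
    R=cv2.Rodrigues(np.array(f["rvec"],float))[0];print(n,-R.T@np.array(f["tvec"],float).ravel(),f["mtx"])
print(bot.read_state())
E
```

```text
scene [1.27827092 0.02454085 0.86177383] [[516.09659762   0.         324.18801309]
 [  0.         516.09659762 236.36119419]
 [  0.           0.           1.        ]]
top [ 0.44781273 -0.03003702  1.16100289] [[506.94010084   0.         318.06175986]
 [  0.         506.94010084 244.1838678 ]
 [  0.           0.           1.        ]]
{'t': 0.1, 'joint_pos': array([ 1.29801309e+00,  2.13317452e-01, -3.49637371e-02,  1.32349897e+00,
       -1.85607391e-06,  1.57084472e+00]), 'joint_velocities': array([ 0.00078116, -0.00096922,  0.00108675, -0.00102284, -0.00052001,
        0.00088417]), 'tau': array([ 5.31451242e-04, -6.87243748e+01,  4.87807131e+01,  1.21999832e-02,
        1.94369663e-04, -9.70615247e-06]), 'tool_pos': array([0.13462774, 0.48122904, 0.23087334]), 'tcp_rot': array([ 2.50242940e+00,  1.89834264e+00, -1.22917661e-03]), 'ft_force': array([ 0.14056594,  0.86239485, -0.33966594]), 'torque': array([-0.06282525,  0.05316549,  0.0331843 ]), 'width': 0.08554991685342281}
```

View pics/top0.png

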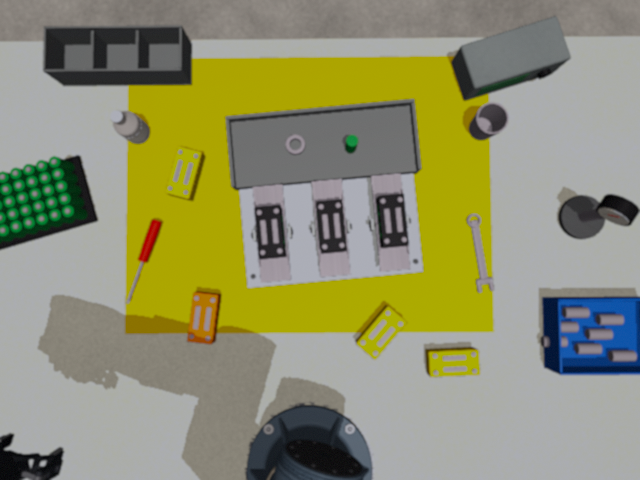

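View pics/scene0.png

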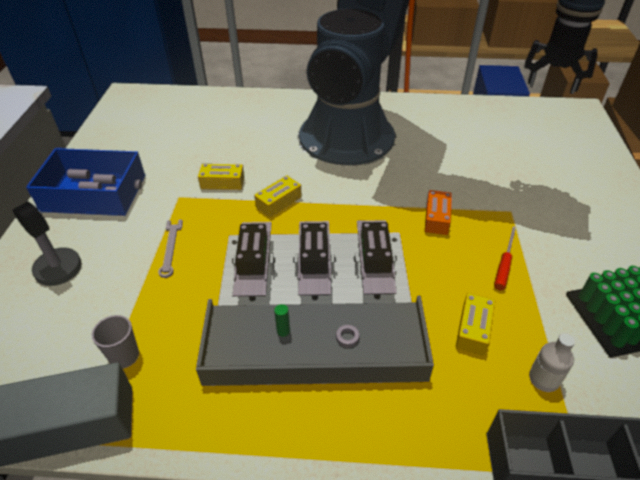

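Top view candidates for the modules are three black bodies on rockers at (270,232), (331,225) and (393,220). The look-alikes to leave alone are yellow at (185,172), (381,331) and (453,361), and orange at (204,317). I choose the black ones. The ring/coil is at (296,144) and the green cell at (351,143).

```bash
python3 - <<'E'
from h import *
import pickle
f=pickle.load(open("top0.pkl","rb"));im=f["frame"]
x0,y0,x1,y1=220,90,430,295
c=im[y0:y1,x0:x1];cv2.imwrite("pics/crop1.png",cv2.resize(c,None,fx=3.8,fy=2.9,interpolation=cv2.INTER_CUBIC) if 0 else cv2.resize(c,None,fx=2.9,fy=2.9,interpolation=cv2.INTER_CUBIC))
hsv=cv2.cvtColor(im,cv2.COLOR_BGR2HSV)
m=((im.max(2)<70)).astype(np.uint8);m[:185]=0;m[260:]=0;m[:,:245]=0;m[:,415:]=0
m=cv2.morphologyEx(m,cv2.MORPH_CLOSE,np.ones((9,9)))
m=cv2.morphologyEx(m,cv2.MORPH_OPEN,np.ones((11,11)))
for k in cv2.findContours(m,0,2)[0]:
    r=cv2.minAreaRect(k)
    if r[1][0]*r[1][1]<500: continue
    b=np.array([cast(f,*p,0.104) for p in cv2.boxPoints(r)]);e=np.linalg.norm(b-np.roll(b,1,0),axis=1)
    print("mod",np.round(r[0],1),r[2],np.round(b.mean(0)*1e3,1),np.round(e*1e3))
# base plate white
mw=((hsv[...,1]<60)&(im.min(2)>140)).astype(np.uint8);mm=np.zeros_like(mw);mm[170:300,225:435]=mw[170:300,225:435]
# grey tray
g=((hsv[...,1]<60)&(im.max(2)<140)).astype(np.uint8);gg=np.zeros_like(g);gg[90:195,222:428]=g[90:195,222:428];gg=cv2.morphologyEx(gg,cv2.MORPH_OPEN,np.ones((5,5)))
for n,q,z in(("plate",mm,.0),("tray",gg,.058)):
    k=max(cv2.findContours(q,0,2)[0],key=cv2.contourArea);h=cv2.convexHull(k)
    ap=cv2.approxPolyDP(h,6,True)[:,0];print(n,ap.tolist(),[np.round(cast(f,*p,z)[:2]*1e3).tolist() for p in ap], cv2.minAreaRect(k))
gm=((hsv[...,0]>45)&(hsv[...,0]<80)&(hsv[...,1]>120)).astype(np.uint8);gm[:,:300]=0;gm[:100]=0;gm[200:]=0;gm[:,420:]=0
ys,xs=np.nonzero(gm);print("cell",xs.min(),xs.max(),ys.min(),ys.max())
E
```

```text
mod [269.7 231.3] 85.60128784179688 [524.5  79.4 104. ] [108.  56. 108.  56.]
mod [330.6 225.7] 84.80557250976562 [535.4 -47.9 104. ] [108.  54. 108.  53.]
mod [391.3 220.1] 84.80557250976562 [ 546.2 -174.9  104. ] [108.  57. 108.  56.]
plate [[413, 175], [421, 271], [248, 287], [240, 190]] [[660.0, -240.0], [439.0, -255.0], [405.0, 140.0], [628.0, 159.0]] ((330.40313720703125, 229.84376525878906), (99.52696990966797, 176.1866912841797), 84.7581787109375)
tray [[413, 100], [420, 164], [413, 173], [232, 185], [228, 116]] [[816.0, -232.0], [673.0, -246.0], [653.0, -230.0], [630.0, 167.0], [783.0, 176.0]] ((322.92523193359375, 144.82093811035156), (74.9786148071289, 189.7621307373047), 84.68545532226562)
cell 346 357 135 151
```

View pics/crop1.png

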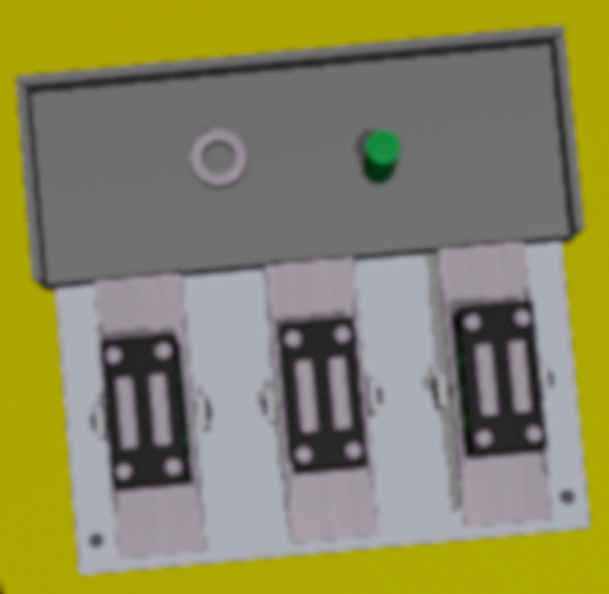

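The crop confirms three black modules on their rockers. The rockers' far ends are at about crop rows 245–278, the coil is at crop (218,157) and the cell at (380,150).

```bash
cat >> h.py <<'E'
from scipy.spatial.transform import Rotation as Ro
YAW=np.radians(5.0); O=None
try: O=np.load("O.npy")
except Exception: pass
X=np.array([np.cos(YAW),np.sin(YAW)]);Y=np.array([-np.sin(YAW),np.cos(YAW)])
def W(x,y,z): return np.r_[O+x*X+y*Y,z]
def go(x,y,z,yaw=YAW+np.pi/2):
    s=bot.read_state();R=Ro.from_rotvec(s["tcp_rot"])
    d=R.inv().apply(W(x,y,z)-s["tool_pos"])*100
    Rt=Ro.from_euler("z",yaw)*Ro.from_euler("x",np.pi)
    p=s["tool_pos"];q=p[:2]-O
    print("tcp rack mm",np.round(np.r_[q@X,q@Y,p[2]]*1e3,1),"shift cm",np.round(d,2),"turn",np.round((R.inv()*Rt).as_rotvec(),3),"j",np.round(s["joint_pos"],2),"F",np.round(s["ft_force"],2),"t",s["t"])
E
python3 - <<'E'
from h import *
import pickle,h
f=pickle.load(open("top0.pkl","rb"))
cr=lambda u,v,z:cast(f,u/2.9+220,v/2.9+90,z)[:2]
ends=[(cr(139,278,.06),cr(162,555,.06)),(cr(309,262,.06),cr(334,540,.06)),(cr(482,245,.06),cr(507,523,.06))]
os=[]
for (a,b),y in zip(ends,(.13,0,-.13)):
    c=(a+b)/2;print(np.round(c*1e3),np.linalg.norm(a-b),np.degrees(np.arctan2(*(a-b)[::-1])));os.append(c-y*Y)
O=np.mean(os,0);print(os,O)
t=cr(42,87,.058),cr(557,40,.058);m=(t[0]+t[1])/2-O;print("tray far wall",m@X,m@Y)
for p in((.5245,.0794),(.5354,-.0479),(.5462,-.1749)):
    q=np.array(p)-O;print("mod rack",q@X,q@Y)
for n,p in(("cell",cr(381,147,.106)),("coil",cr(218,157,.05))):
    q=p-O;print(n,q@X,q@Y)
np.save("O.npy",O);h.O=O
for y in(.13,0,-.13): h.go(.09,y,.1); print(h.W(.09,y,.1))
E
```

```text
[523.  79.] 0.2092642407010691 4.618081612240144
[534. -49.] 0.2100479184480266 4.696588121391568
[ 546. -179.] 0.20996807241053408 4.380187437850532
[array([ 0.53426538, -0.05025614]), array([ 0.5337151 , -0.04923873]), array([ 0.53426879, -0.04961431])] [ 0.53408309 -0.04970306]
tray far wall 0.25699678291163214 -0.007094372079905001
mod rack 0.0017054490738785436 0.1294470067626244
mod rack 0.001469045231301707 0.0016814240995957264
mod rack 0.0011591686417400033 -0.12577658457973068
cell 0.1754152947202333 -0.058783534239940836
coil 0.19340273866814725 0.0612691623882373
tcp rack mm [-351.7  563.7  230.9] shift cm [-25.02  56.62  13.11] turn [-0.     0.001 -0.36 ] j [ 1.3   0.21 -0.03  1.32 -0.    1.57] F [ 0.14  0.86 -0.34] t 0.1
[0.61241037 0.08764627 0.1       ]
tcp rack mm [-351.7  563.7  230.9] shift cm [-37.18  61.2   13.12] turn [-0.     0.001 -0.36 ] j [ 1.3   0.21 -0.03  1.32 -0.    1.57] F [ 0.14  0.86 -0.34] t 0.1
[ 0.62374061 -0.04185904  0.1       ]
tcp rack mm [-351.7  563.7  230.9] shift cm [-49.35  65.78  13.14] turn [-0.     0.001 -0.36 ] j [ 1.3   0.21 -0.03  1.32 -0.    1.57] F [ 0.14  0.86 -0.34] t 0.1
[ 0.63507086 -0.17136436  0.1       ]
```

Emit:
jog_arm --steps '[[[-1.47, 3.33, 0.3], [0, 0, 0]], [[-1.47, 3.33, 0.3], [0, 0, 0]], [[-1.47, 3.33, 0.3], [0, 0, 0]], [[-1.47, 3.33, 0.3], [0, 0, 0]], [[-1.47, 3.33, 0.3], [0, 0, 0]], [[-1.47, 3.33, 0.3], [0, 0, 0]], [[-1.47, 3.33, 0.3], [0, 0, 0]], [[-1.47, 3.33, 0.3], [0, 0, 0]], [[-1.47, 3.33, 0.3], [0, 0, 0]], [[-1.47, 3.33, 0.3], [0, 0, 0]], [[-1.47, 3.33, 0.3], [0, 0, 0]], [[-1.47, 3.33, 0.3], [0, 0, 0]], [[-1.47, 3.33, 0.3], [0, 0, 0]], [[-1.47, 3.33, 0.3], [0, 0, 0]], [[-1.47, 3.33, 0.3], [0, 0, 0]], [[-1.47, 3.33, 0.3], [0, 0, 0]], [[-1.47, 3.33, 0.3], [0, 0, 0]], [[0, 0, 0], [0, 0, -0.12]], [[0, 0, 0], [0, 0, -0.12]], [[0, 0, 0], [0, 0, -0.12]]]' --claw 1

```text
t: 1.77
tool_pos: [0.6127, 0.0876, 0.1794]
tcp_rot: [-2.116, -2.32, 0.002]
ft_force: [0.2, -0.2, -0.7]
width: 0.0002
```

```bash
python3 -c "
from h import *
go(.09,.13,.07)"
```

```text
tcp rack mm [ 90.2 129.9 179.4] shift cm [ 1.000e-02 -1.000e-02  1.094e+01] turn [-0.001  0.     0.005] j [0.14 0.48 0.21 1.3  0.   0.05] F [ 0.21 -0.2  -0.69] t 1.7667
```

Emit:
jog_arm --steps '[[[0, 0, 2.5], [0, 0, 0]], [[0, 0, 2.5], [0, 0, 0]], [[0, 0, 2.5], [0, 0, 0]], [[0, 0, 2.5], [0, 0, 0]], [[0, 0, 0.5], [0, 0, 0]], [[0, 0, 0.5], [0, 0, 0]], [[0, 0, 0.5], [0, 0, 0]], [[0, 0, 0.5], [0, 0, 0]], [[0, 0, 0.5], [0, 0, 0]], [[0, 0, 0.5], [0, 0, 0]], [[0, 0, 0.4], [0, 0, 0]], [[0, 0, 0], [0, 0, 0]], [[0, 0, 0], [0, 0, 0]], [[0, 0, 0], [0, 0, 0]]]'

```text
t: 2.93
tool_pos: [0.6142, 0.0885, 0.0477]
tcp_rot: [2.121, 2.314, 0.004]
ft_force: [3.6, -0.4, 8.2]
width: 0.0
```

Emit:
jog_arm --steps '[[[0, 0, 0], [0, 0, 0]], [[0, 0, 0], [0, 0, 0]], [[0, 0, 0], [0, 0, 0]], [[0, 0, 0], [0, 0, 0]], [[0, 0, 0], [0, 0, 0]], [[0, 0, 0], [0, 0, 0]]]'

```text
t: 3.43
tool_pos: [0.6142, 0.0885, 0.0477]
tcp_rot: [2.121, 2.314, 0.004]
ft_force: [4.2, 0.6, 8.5]
width: -0.0002
```

```bash
python3 -c "
from h import *
go(.09,.13,.043)
f=bot.grab_frame('scene');cv2.imwrite('pics/press1.png',cv2.resize(f['frame'][200:400,200:450],None,fx=3,fy=3))"
```

```text
tcp rack mm [ 91.9 130.7  47.7] shift cm [-0.07 -0.19  0.47] turn [ 0.004 -0.    -0.   ] j [ 0.14  0.55 -0.02  1.   -0.    0.06] F [4.2  0.61 8.47] t 3.4333
```

View pics/press1.png

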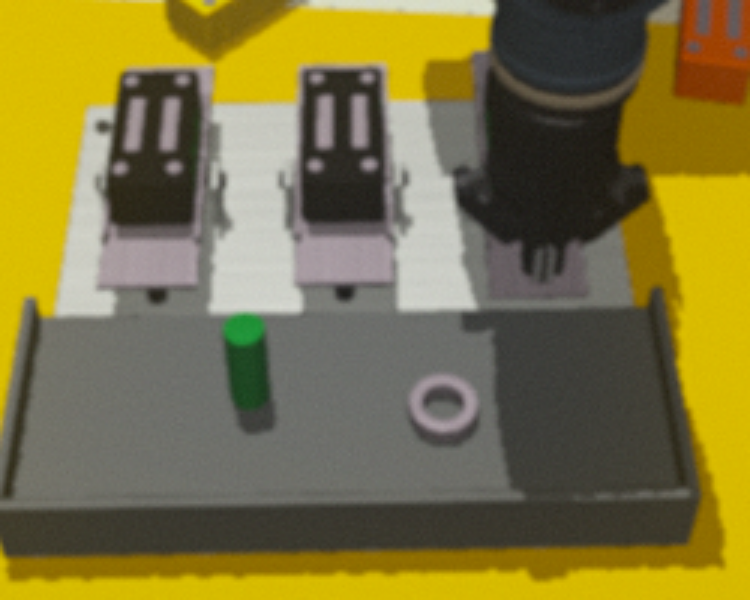

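The picture shows the fingers pressing the left rocker's far plate at (540,260), clear of its module and the coil. I need to go a little deeper.

Emit:
jog_arm --steps '[[[0, 0, 0.3], [0, 0, 0]], [[0, 0, 0], [0, 0, 0]], [[0, 0, 0], [0, 0, 0]], [[0, 0, 0], [0, 0, 0]], [[0, 0, 0], [0, 0, 0]], [[0, 0, 0], [0, 0, 0]]]'

```text
t: 3.98
tool_pos: [0.6143, 0.0885, 0.0449]
tcp_rot: [2.121, 2.314, 0.005]
ft_force: [3.1, 1.2, 10.3]
width: 0.0002
```

Emit:
jog_arm --steps '[[[0, 0, 0], [0, 0, 0]], [[0, 0, 0], [0, 0, 0]], [[0, 0, 0], [0, 0, 0]]]'

```text
t: 4.23
tool_pos: [0.6143, 0.0885, 0.0449]
tcp_rot: [2.121, 2.314, 0.005]
ft_force: [4.0, -0.0, 10.2]
width: -0.0004
```

Emit:
jog_arm --steps '[[[0, 0, -0.5], [0, 0, 0]], [[0, 0, -0.5], [0, 0, 0]], [[0, 0, -0.5], [0, 0, 0]], [[0, 0, -0.5], [0, 0, 0]], [[0, 0, -1], [0, 0, 0]], [[0, 0, -1], [0, 0, 0]], [[-2.6, 0, 0], [0, 0, 0]], [[-2.6, 0, 0], [0, 0, 0]], [[-2.6, 0, 0], [0, 0, 0]], [[-2.6, 0, 0], [0, 0, 0]], [[-2.6, 0, 0], [0, 0, 0]], [[0, 0, 0], [0, 0, 0]]]'

```text
t: 5.23
tool_pos: [0.6241, -0.0453, 0.0841]
tcp_rot: [2.126, 2.312, -0.001]
ft_force: [0.2, -0.2, -0.1]
width: 0.0003
```

```bash
python3 -c "
from h import *
go(.09,.0,.045)"
```

```text
tcp rack mm [90.1 -3.5 84.1] shift cm [ 0.35 -0.01  3.91] turn [ 0.     0.001 -0.003] j [-0.07  0.53  0.05  1.09 -0.   -0.16] F [ 0.18 -0.24 -0.08] t 5.2333
```

Emit:
jog_arm --steps '[[[0.35, 0, 1.2], [0, 0, 0]], [[0, 0, 0.5], [0, 0, 0]], [[0, 0, 0.5], [0, 0, 0]], [[0, 0, 0.5], [0, 0, 0]], [[0, 0, 0.5], [0, 0, 0]], [[0, 0, 0.5], [0, 0, 0]], [[0, 0, 0.4], [0, 0, 0]], [[0, 0, 0], [0, 0, 0]], [[0, 0, 0], [0, 0, 0]], [[0, 0, 0], [0, 0, 0]], [[0, 0, 0], [0, 0, 0]], [[0, 0, 0], [0, 0, 0]]]'

```text
t: 6.23
tool_pos: [0.6245, -0.0373, 0.0432]
tcp_rot: [2.121, 2.316, 0.002]
ft_force: [1.1, 1.2, 7.4]
width: 0.0002
```

Emit:
jog_arm --steps '[[[0, 0, 0], [0, 0, 0]], [[0, 0, 0], [0, 0, 0]], [[0, 0, 0], [0, 0, 0]], [[0, 0, 0], [0, 0, 0]]]'

```text
t: 6.57
tool_pos: [0.6245, -0.0373, 0.0432]
tcp_rot: [2.121, 2.316, 0.002]
ft_force: [1.9, 1.3, 7.8]
width: -0.0004
```

Emit:
jog_arm --steps '[[[0, 0, -0.5], [0, 0, 0]], [[0, 0, -0.5], [0, 0, 0]], [[0, 0, -0.5], [0, 0, 0]], [[0, 0, -0.5], [0, 0, 0]], [[0, 0, -1.1], [0, 0, 0]], [[0, 0, -1.1], [0, 0, 0]], [[-2.68, 0, 0], [0, 0, 0]], [[-2.68, 0, 0], [0, 0, 0]], [[-2.68, 0, 0], [0, 0, 0]], [[-2.68, 0, 0], [0, 0, 0]], [[-2.68, 0, 0], [0, 0, 0]], [[0, 0, 0], [0, 0, 0]], [[0, 0, 0], [0, 0, 0]], [[0, 0, 0], [0, 0, 0]]]'

```text
t: 7.73
tool_pos: [0.6352, -0.171, 0.0848]
tcp_rot: [2.123, 2.316, 0.0]
ft_force: [0.5, 0.0, -0.5]
width: 0.0001
```

```bash
python3 -c "
from h import *
go(.09,-.13,.045)"
```

```text
tcp rack mm [  90.2 -129.6   84.8] shift cm [-0.04 -0.02  3.98] turn [ 0. -0. -0.] j [-0.26  0.6   0.16  1.14  0.   -0.35] F [ 0.5   0.01 -0.53] t 7.7333
```

Emit:
jog_arm --steps '[[[0, 0, 1.2], [0, 0, 0]], [[0, 0, 0.5], [0, 0, 0]], [[0, 0, 0.5], [0, 0, 0]], [[0, 0, 0.5], [0, 0, 0]], [[0, 0, 0.5], [0, 0, 0]], [[0, 0, 0.5], [0, 0, 0]], [[0, 0, 0.5], [0, 0, 0]], [[0, 0, 0], [0, 0, 0]], [[0, 0, 0], [0, 0, 0]], [[0, 0, 0], [0, 0, 0]], [[0, 0, 0], [0, 0, 0]], [[0, 0, 0], [0, 0, 0]]]'

```text
t: 8.73
tool_pos: [0.6361, -0.1705, 0.0431]
tcp_rot: [2.121, 2.316, 0.003]
ft_force: [2.5, 5.0, 8.9]
width: -0.0
```

Emit:
jog_arm --steps '[[[0, 0, 0], [0, 0, 0]], [[0, 0, 0], [0, 0, 0]], [[0, 0, 0], [0, 0, 0]], [[0, 0, 0], [0, 0, 0]]]'

```text
t: 9.07
tool_pos: [0.6361, -0.1705, 0.0431]
tcp_rot: [2.121, 2.316, 0.003]
ft_force: [1.7, 4.7, 7.8]
width: 0.0
```

Readings against a sound reference of about 0.66 N/mm:

| Rocker | Force | Depth | Verdict |
|---|---|---|---|
| Left | 10.2 N | 15 mm | sound |
| Mid | 7.6 N | 17 mm | loose |
| Right | about 8 N | 17 mm | loose |

Next I release and go behind the right module.

Emit:
jog_arm --steps '[[[0, 0, -0.5], [0, 0, 0]], [[0, 0, -0.5], [0, 0, 0]], [[0, 0, -0.5], [0, 0, 0]], [[0, 0, -0.5], [0, 0, 0]], [[0, 0, -2], [0, 0, 0]], [[0, 0, -2], [0, 0, 0]], [[0, 0, -2], [0, 0, 0]], [[0, 0, -2], [0, 0, 0]], [[0, -3, 0], [0, 0, 0]], [[0, -3, 0], [0, 0, 0]], [[0, -3, 0], [0, 0, 0]], [[0, -3, 0], [0, 0, 0]], [[0, -3, 0], [0, 0, 0]], [[0, -2.5, 0], [0, 0, 0]], [[0, 0, 0], [0, 0, 0]], [[0, 0, 0], [0, 0, 0]]]'

```text
t: 10.4
tool_pos: [0.46, -0.1867, 0.1429]
tcp_rot: [2.124, 2.315, -0.0]
ft_force: [0.5, -0.1, 0.8]
width: -0.0001
```

```bash
python3 -c "
from h import *
go(-.085,-.13,.08)
f=bot.grab_frame('scene');cv2.imwrite('pics/after.png',cv2.resize(f['frame'][190:390,190:450],None,fx=3,fy=3))"
```

```text
tcp rack mm [ -85.8 -130.   142.9] shift cm [0.   0.08 6.29] turn [ 0.     0.    -0.001] j [-0.39  0.24 -0.23  1.1  -0.   -0.47] F [ 0.52 -0.06  0.83] t 10.4
```

View pics/after.png

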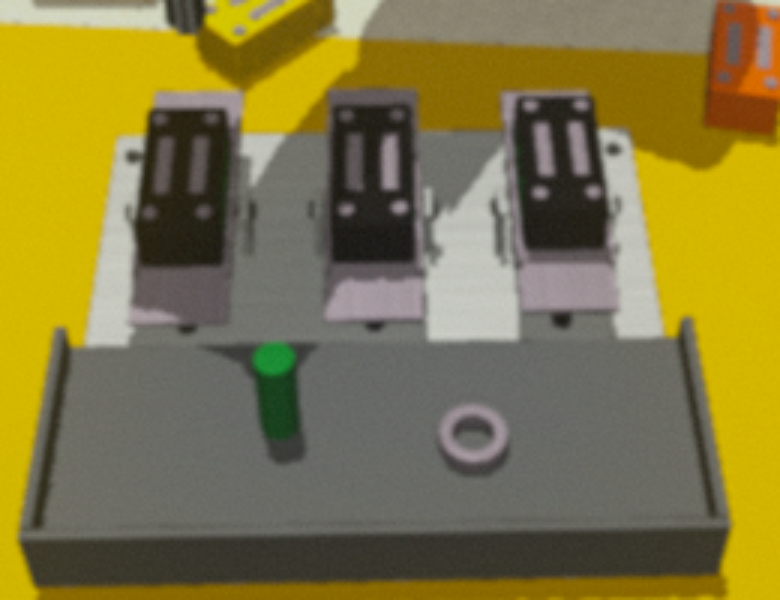

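The mid and right rockers rest visibly far-end-down (ends at (375,318) and (182,322)), while the left one is level at (567,310). The cell still stands at (278,390).

Emit:
jog_arm --steps '[[[0, 0, 2.5], [0, 0, 0]], [[0, 0, 2], [0, 0, 0]], [[0, 0, 2], [0, 0, 0]], [[0, 0.8, 0], [0, 0, 0]], [[0, 0.8, 0], [0, 0, 0]], [[0, 0.8, 0], [0, 0, 0]], [[0, 0.8, 0], [0, 0, 0]], [[0, 0.8, 0], [0, 0, 0]], [[0, 0.8, 0], [0, 0, 0]], [[0, 0.8, 0], [0, 0, 0]], [[0, 0.8, 0], [0, 0, 0]], [[0, 0.8, 0], [0, 0, 0]], [[0, 0.8, 0.1], [0, 0, 0]], [[0, 0.8, 0.1], [0, 0, 0]], [[0, 0.8, 0.1], [0, 0, 0]]]' --claw 0.6

```text
t: 11.7
tool_pos: [0.5573, -0.178, 0.0742]
tcp_rot: [-2.123, -2.316, 0.0]
ft_force: [-3.0, 0.5, 1.8]
width: 0.0171
```

```bash
python3 -c "
from h import *
go(.119,-.13,.066)
f=bot.grab_frame('scene');cv2.imwrite('pics/push1.png',cv2.resize(f['frame'][190:390,190:450],None,fx=3,fy=3))"
```

```text
tcp rack mm [  12.  -129.8   74.2] shift cm [-0.02 10.7   0.82] turn [-0. -0. -0.] j [-0.31  0.46 -0.09  1.02  0.   -0.4 ] F [-3.04  0.55  1.77] t 11.7
```

View pics/push1.png

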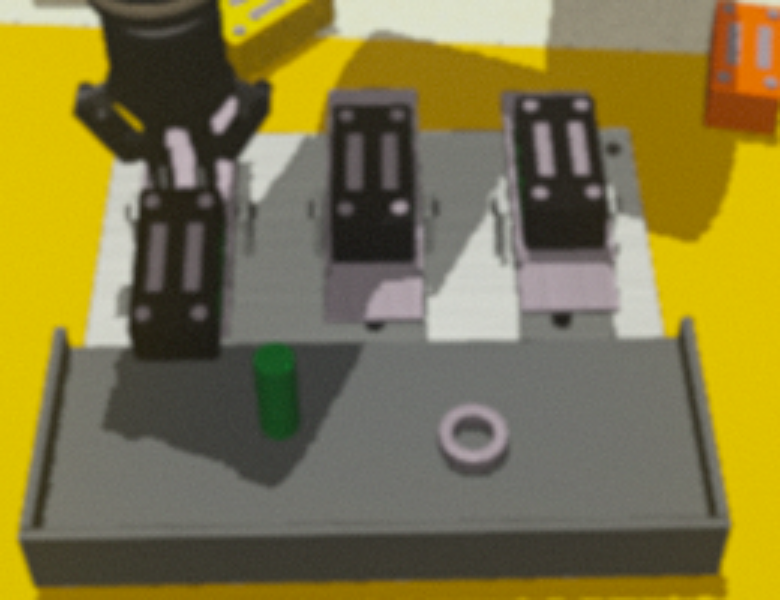

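The right module is straight in its lane at (180,270), overhanging the tray, and the cell is clear at (278,390). I continue the push.

Emit:
jog_arm --steps '[[[0, 0.7, 0.1], [0, 0, 0]], [[0, 0.7, 0.1], [0, 0, 0]], [[0, 0.7, 0.1], [0, 0, 0]], [[0, 0.7, 0.1], [0, 0, 0]], [[0, 0.7, 0.1], [0, 0, 0]], [[0, 0.7, 0.1], [0, 0, 0]], [[0, 0.7, 0.1], [0, 0, 0]], [[0, 0.7, 0.1], [0, 0, 0]], [[0, 0.7, 0], [0, 0, 0]], [[0, 0.7, 0], [0, 0, 0]], [[0, 0.7, 0], [0, 0, 0]], [[0, 0.7, 0], [0, 0, 0]], [[0, 0.7, 0], [0, 0, 0]], [[0, 0.7, 0], [0, 0, 0]], [[0, 0.6, 0], [0, 0, 0]], [[0, 0, 0], [0, 0, 0]], [[0, 0, 0], [0, 0, 0]]]'

```text
t: 13.17
tool_pos: [0.6606, -0.1689, 0.0661]
tcp_rot: [2.122, 2.316, 0.001]
ft_force: [-0.2, -0.7, -0.2]
width: 0.0172
```

```bash
python3 -c "
from h import *
go(.119,-.13,.066)
f=bot.grab_frame('scene');cv2.imwrite('pics/push2.png',cv2.resize(f['frame'][190:390,190:450],None,fx=3,fy=3))"
```

```text
tcp rack mm [ 115.7 -129.8   66.1] shift cm [-0.02  0.33  0.01] turn [ 0. -0.  0.] j [-0.25  0.66  0.22  1.13  0.   -0.34] F [-0.23 -0.66 -0.22] t 13.1667
```

View pics/push2.png

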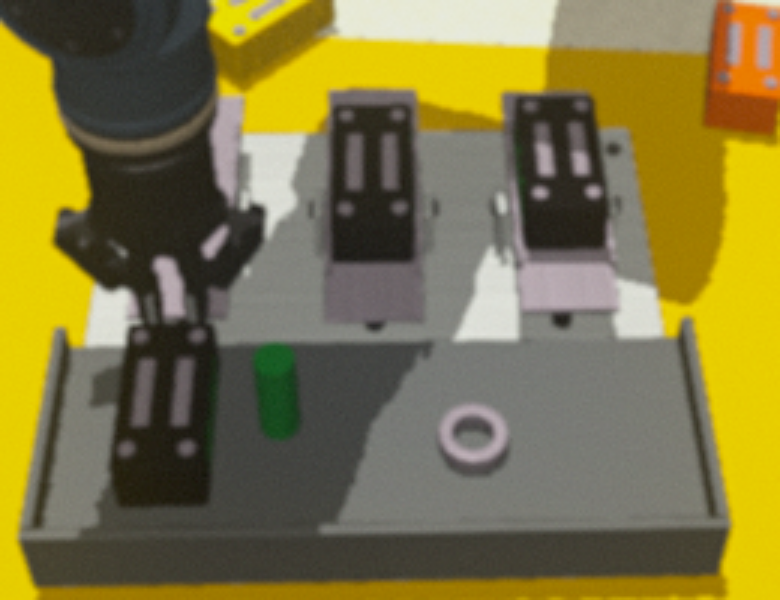

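The right module lies flat in the tray at (165,415), in its lane, with the cell upright at (278,390). Now the mid one.

Emit:
jog_arm --steps '[[[0, 0, -1], [0, 0, 0]], [[0, 0, -2], [0, 0, 0]], [[0, 0, -2.5], [0, 0, 0]], [[0, 0, -2.5], [0, 0, 0]], [[1.3, -2.02, 0], [0, 0, 0]], [[1.3, -2.02, 0], [0, 0, 0]], [[1.3, -2.02, 0], [0, 0, 0]], [[1.3, -2.02, 0], [0, 0, 0]], [[1.3, -2.02, 0], [0, 0, 0]], [[1.3, -2.02, 0], [0, 0, 0]], [[1.3, -2.02, 0], [0, 0, 0]], [[1.3, -2.02, 0], [0, 0, 0]], [[1.3, -2.02, 0], [0, 0, 0]], [[1.3, -2.02, 0], [0, 0, 0]], [[0, 0, 0], [0, 0, 0]], [[0, 0, 0], [0, 0, 0]]]'

```text
t: 14.55
tool_pos: [0.4474, -0.0568, 0.1476]
tcp_rot: [2.121, 2.316, 0.002]
ft_force: [0.0, -0.4, 1.2]
width: 0.0173
```

```bash
python3 - <<'E'
from h import *
go(-.086,0,.078)
f=bot.grab_frame("top");im=f["frame"];cv2.imwrite("pics/top_mid.png",im)
m=(im.max(2)<55).astype(np.uint8);n=np.zeros_like(m);n[105:185,365:413]=m[105:185,365:413]
n=cv2.morphologyEx(cv2.morphologyEx(n,cv2.MORPH_CLOSE,np.ones((9,9))),cv2.MORPH_OPEN,np.ones((11,11)))
for k in cv2.findContours(n,0,2)[0]:
    r=cv2.minAreaRect(k);b=np.array([cast(f,*p,0.08) for p in cv2.boxPoints(r)]);q=b.mean(0)[:2]-O
    print(r,"rack",q@X,q@Y,np.linalg.norm(b-np.roll(b,1,0),axis=1))
E
```

```text
tcp rack mm [-86.9   0.5 147.6] shift cm [-0.04  0.08  6.96] turn [0.002 0.    0.001] j [-0.13  0.15 -0.33  1.09  0.   -0.21] F [ 0.01 -0.37  1.18] t 14.55
((381.28125, 135.80152893066406), (59.776798248291016, 26.18433952331543), 85.36454010009766) rack 0.18643529802761916 -0.1260021852675608 [0.13014097 0.05651692 0.13011168 0.05620362]
```

Emit:
jog_arm --steps '[[[0, 0, 2.95], [0, 0, 0]], [[0, 0, 2], [0, 0, 0]], [[0, 0, 2], [0, 0, 0]], [[0, 0.8, 0], [0, 0, 0]], [[0, 0.8, 0], [0, 0, 0]], [[0, 0.8, 0], [0, 0, 0]], [[0, 0.8, 0], [0, 0, 0]], [[0, 0.8, 0], [0, 0, 0]], [[0, 0.8, 0], [0, 0, 0]], [[0, 0.8, 0], [0, 0, 0]], [[0, 0.8, 0], [0, 0, 0]], [[0, 0.8, 0], [0, 0, 0]], [[0, 0.8, 0.1], [0, 0, 0]], [[0, 0.8, 0.1], [0, 0, 0]], [[0, 0.8, 0.1], [0, 0, 0]]]'

```text
t: 15.85
tool_pos: [0.544, -0.0486, 0.0737]
tcp_rot: [-2.122, -2.316, -0.0]
ft_force: [-3.5, -1.2, -0.2]
width: 0.017
```

```bash
python3 -c "
from h import *
go(.117,0,.066)"
```

```text
tcp rack mm [10.   0.2 73.7] shift cm [-0.02 10.7   0.77] turn [ 0. -0. -0.] j [-0.09  0.39 -0.21  0.98  0.   -0.18] F [-3.54 -1.23 -0.23] t 15.85
```

Emit:
jog_arm --steps '[[[0, 0.7, 0.1], [0, 0, 0]], [[0, 0.7, 0.1], [0, 0, 0]], [[0, 0.7, 0.1], [0, 0, 0]], [[0, 0.7, 0.1], [0, 0, 0]], [[0, 0.7, 0.1], [0, 0, 0]], [[0, 0.7, 0.1], [0, 0, 0]], [[0, 0.7, 0.1], [0, 0, 0]], [[0, 0.7, 0.1], [0, 0, 0]], [[0, 0.7, 0], [0, 0, 0]], [[0, 0.7, 0], [0, 0, 0]], [[0, 0.7, 0], [0, 0, 0]], [[0, 0.7, 0], [0, 0, 0]], [[0, 0.7, 0], [0, 0, 0]], [[0, 0.7, 0], [0, 0, 0]], [[0, 0.8, 0], [0, 0, 0]], [[0, 0, 0], [0, 0, 0]], [[0, 0, 0], [0, 0, 0]]]'

```text
t: 17.27
tool_pos: [0.6496, -0.0394, 0.0657]
tcp_rot: [2.122, 2.316, 0.001]
ft_force: [0.2, -0.2, -0.1]
width: 0.0167
```

Emit:
jog_arm --steps '[[[0, 0, -1], [0, 0, 0]], [[0, 0, -2], [0, 0, 0]], [[0, 0, -2.5], [0, 0, 0]], [[0, 0, -3], [0, 0, 0]], [[0, -3, -1], [0, 0, 0]], [[0, -3, -1], [0, 0, 0]], [[0, -3, -1], [0, 0, 0]], [[0, -3, -1], [0, 0, 0]], [[0, -3, 0], [0, 0, 0]], [[0, -3, 0], [0, 0, 0]], [[0, -3, 0], [0, 0, 0]], [[0, -3, 0], [0, 0, 0]], [[0, 0, 0], [0, 0, 0]], [[0, 0, 0], [0, 0, 0]], [[0, 0, 0], [0, 0, 0]]]'

```text
t: 18.52
tool_pos: [0.4104, -0.0605, 0.1917]
tcp_rot: [2.122, 2.315, 0.002]
ft_force: [0.4, -0.7, -0.1]
width: 0.017
```

```bash
python3 - <<'E'
from h import *
go(0,0,.2)
f=bot.grab_frame("top");im=f["frame"];cv2.imwrite("pics/end_top.png",cv2.resize(im[90:295,220:430],None,fx=2.9,fy=2.9,interpolation=cv2.INTER_CUBIC))
m=(im.max(2)<70).astype(np.uint8)
for a,b,c,d,z in((185,260,245,300,.104),):
    n=np.zeros_like(m);n[a:b,c:d]=m[a:b,c:d]
    n=cv2.morphologyEx(cv2.morphologyEx(n,cv2.MORPH_CLOSE,np.ones((9,9))),cv2.MORPH_OPEN,np.ones((11,11)))
    for k in cv2.findContours(n,0,2)[0]:
        r=cv2.minAreaRect(k);p=np.array([cast(f,*p,z) for p in cv2.boxPoints(r)]).mean(0);print(r,p)
g=bot.grab_frame("scene");cv2.imwrite("pics/end_scene.png",cv2.resize(g["frame"][190:390,190:450],None,fx=3,fy=3))
E
```

```text
tcp rack mm [-124.2    0.   191.7] shift cm [ 0.   12.42 -0.8 ] turn [ 0.002  0.    -0.   ] j [-0.15  0.05 -0.33  1.19  0.   -0.23] F [ 0.36 -0.74 -0.07] t 18.5167
((269.8896789550781, 231.67587280273438), (51.654293060302734, 26.74064826965332), 85.2363510131836) [0.52372278 0.07905149 0.104     ]
```

View pics/end_top.png

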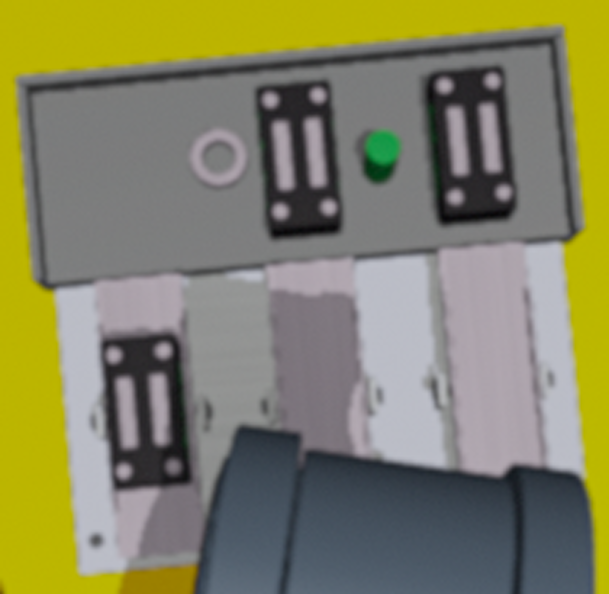

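View pics/end_scene.png

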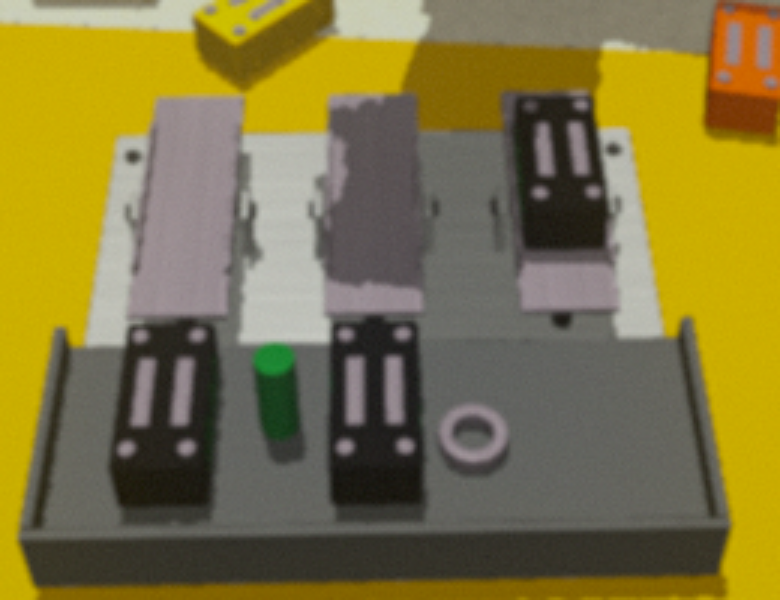

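Both loose modules lie flat in the tray, at top-crop (298,155) and (473,143). The cell and coil are undisturbed, all rockers are level, and the left module sits at (146,410) as before, moved by less than 1 mm. I'm handing in.

```bash
python3 -c "
from h import *
f=bot.grab_frame('top')
for u,v in((298,155),(473,143)):
    q=cast(f,u/2.9+220,v/2.9+90,.08)[:2]-O;print(q@X,q@Y)
print(bot.sign_off())"
```

```text
0.1817238235621253 0.001025251921227062
0.17827899715315007 -0.1291459015390659
the job is handed in; nothing more can be done
None
```

I checked all three rockers from left to right and slid the two loose modules, mid and right, into the rework tray. The sound one stays on the left rocker. The job is handed in; it gave no verdict.

| Rocker | Press reading | Verdict |
|---|---|---|
| Left | 10.2 N at 15 mm down | sound |
| Mid | about 7.6 N at 17 mm down | loose |
| Right | about 8 N at 17 mm down (8.9 N, then 7.8 N) | loose |

After release, the mid and right rockers also rested visibly far-end-down, which agrees with the readings.

**Last checks:**
- **Tray modules:** both lie flat. By picture their centres are about 182 mm (mid) and 178 mm (right) beyond the pins. The finger position at contact gave about 181 and 182 mm, and an earlier colour-mask reading of the right one, stretched by shadow, gave 186. All are within 155–215 mm.
- **Sound module:** it moved less than 1 mm.
- **Rockers and cell:** the rockers look level and the cell is upright.
- **Arm and time:** the arm is clear of everything. The job took about 19 s of the 67 s allowed.

No check failed. The rocker tilts were not measured directly: the press angles were worked out from tool height (at least about 0.17 rad, against 0.14 needed), and the final level was judged by eye.

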